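# Feed a mounted specimen down the chute to the escapement stop

### The job

Take the largest of the three round resin-mounted specimens from the white mat, lay it flat in the open upper end of the sloping steel chute and let go of it. Then push it down the chute with the closed fingers, through the sprung rollers, until it meets the sprung stop behind them, press it firmly home there with 5 to 8 N for half a second, and take the hand away, leaving it resting against the stop, held by the rollers. Go by feel, since pushing the stop in too hard (more than 4.5 mm) trips it, and leave the other things on the bench alone.

Things in the scene. Friction and masses are not known exactly. Their poses are not given: they have to be found in the camera images.
- mount: the specimen to feed, the largest of three alike on the mat: black resin disc 40 mm in diameter, 24 mm tall, about 0.1 to 0.2 kg, a metal square set in its top face. Origin: centre of its underside, z up its axis. Starts flat on the mat; the three stand in a row, in any order, about 85 mm apart.
- channel: straight steel chute, 280 mm long, on a fixed stand, sloping down at 15 degrees. Origin: middle of its floor surface (60 mm above the bench), x points down the slope, y across it, z square off the floor. Floor from x = -140 to +140 mm, upper end (-x) open. Side walls 7 mm high, 43 mm apart inside, 5 mm thick. A specimen stays where it is laid, by friction: it must be pushed.
- chute_entry (a point): point on the chute floor's centre line at x = -85 mm of the chute: lay the specimen's underside centre here, give or take 25 mm along the slope. The chute is clear of the escapement head upstream of x = -15 mm.
- chute_low (a point): point on the chute floor's centre line at x = +52 mm of the chute. About here the escapement head (rollers, then stop) is clamped; its place along the chute differs every time and is not measured: it must be seen or felt. A specimen touching the unpressed stop has its centre anywhere from x = +30 to +75 mm of the chute.
- chute_end (a point): lower end of the chute floor, x = +140 mm. The head's two upright sprung rollers (10 mm wide, 9 to 21 mm above the floor, 32 mm gap) stand 7 mm upslope of the seated specimen's centre; grey housings beside them, 74 mm apart, rise 29 mm off the floor. Forcing the specimen between takes about 6 N (more if fast), first met 21 mm before the seat; then the rollers draw it on and the push drops to nothing for some 15 mm.
- stop (a joint): travel of the sprung stop plate down the slope, m: 0 untouched, 0.001 to 0.002 with the specimen held home by the rollers; it must never pass 0.0045. Plate 36 mm wide, 2 to 19 mm above the chute floor, 3.5 N/mm: past the rollers a steady push of 5 to 8 N puts it at 0.0027 to 0.0037, firmly home; above 10 N it is too far.
- mount_mid: a like disc, 30 mm in diameter, 20 mm tall, on the mat; leave it. Origin at the centre of its underside.
- mount_small: a like disc, 25 mm in diameter, 18 mm tall, on the mat; leave it. Origin at the centre of its underside.
- mat: flat white plastic mat, fixed, 280 mm along its x, 120 mm along its y, 4 mm thick. Origin at the centre of its underside. The row of discs runs along its x.
- dish: shallow glass dish, 90 mm wide, 16 mm high, on the bench; leave it. Origin: centre of its underside.
- dish_b: another such dish; leave it.
- beaker: glass beaker, 64 mm wide, 75 mm high, beyond the chute; leave it. Origin: centre of its underside.
- jar: amber jar with black cap, 60 mm wide, 85 mm high, beyond the chute; leave it. Origin: centre of its underside.
- spatula: 180 mm spatula lying on the bench beyond the mat; leave it.
Not all that is in view belongs to the job. What is shaped like the mount but orange or purple is not meant.

How it is judged:
By the outcome, as a careful person would: the job done as asked, in the order asked, and still so for the second after the job is handed in, with the robot touching nothing.
It also fails if it takes over 62 s, if anything falls off the work surface, if the arm or the gripper's body presses on something with over 40 N, if the wrist force passes 120 N, or if a joint passes its speed limit or range.

### The arm

A 7-joint arm with a two-finger parallel gripper is mounted at the origin on the work surface. World frame = base frame: x ahead of the robot, y to its left, z up, the work surface at z = 0. Lengths are in m, angles in rad, forces in N, time in s.
With the tool pointing down it reaches from about 0.425 to 0.925 m from the base axis. Payload 6.8 kg.
Tool frame: the origin (TCP) lies on the mounting face of the last link; the fingertips stand 173 mm ahead of it and the grasp point (between the pads) lies 155 mm ahead of it; z points along the fingers, y is the line along which they close (so a half turn about z gives the same grasp; the last joint's range is limited). The gripper opens to 85 mm and grips with 20 to 120 N. Pads are 22 mm wide; open, the fingers measure 114 mm over their backs; the gripper's body (76 mm by 85 mm) begins 54 mm behind the grasp point. The pads swing forward as they close: fully open they stand 13 mm farther back than shut.
Start: joints at [1.222, 0.477, 0.022, 1.555, -0.011, 1.109, -0.083], TCP at [0.161, -0.656, 0.405] pointing down, gripper open.
Joint ranges: [-2.96, 2.96], [-0.34, 2.1], [-1.41, 1.46], [0.24, 2.44], [-1.37, 4.51], [0.17, 1.92], [-2.96, 2.96]. Speed limits (rad/s): [2.39, 2.39, 3.14, 3.14, 3.14, 3.14, 3.14].

### API

Orientations are given as a rotation vector (axis times angle).
In Python, from bench import r gives the robot as it stands.
- The arm moves only by the tool carry_out, never from a script. Its argument "moves" is a list of rows, each a list of 5 numbers: the shift along the tool's x, y, z in m, then the turn about the tool's z in rad, then the finger opening in m, from 0 to 0.0854. In form: [[dx, dy, dz, roll, claw], ...]. A call has exactly 8 rows; each row is the pose to reach, as a shift and turn from the pose commanded when the call began, along the tool's axes at that moment; what a row does not reach only later rows make up. A row lasts 1/10 s, in which the tool goes at most 50 mm and 8.59 degrees, less where a joint would pass 70% of its speed; a pose out of reach is approached as far as the arm can. A call with a gripper value outside its range is refused whole. The fingers move at their own pace and stop on an object; "force" is the grip in N (left out, the last holds). Time passes only in rows, so rows that repeat a pose let the fingers close, or fill a call up. It gives the time, the measured TCP pose, the force, the opening and the grip force at its end, in the units of the state.
- r.get_obs(): the state, without advancing time (a new reading comes with each control period).
- r.grab_frame(name): name is "side" or "top" or "wrist"; returns the picture (420x560x3 uint8, red, green, blue); there is no depth.
- r.calibration(name): a dict with "fx", "fy", "cx", "cy" (pixels), "rvec" (rotation vector, rad) and "tvec" (3), from world to camera coordinates, as OpenCV has them. Camera axes: x right, y down, z forward; pixel columns grow to the right and rows downward; lengths in m; the calibration is good to about 2 mm. A picture is of the moment at which its call begins: read the wrist's pose just before it. calibration takes no time and is no camera call; for the wrist camera it gives the pose at the moment of the call.
- r.hand_in(): hands the job in; it is judged then, once.
The state is a dict: "clock": time; "joints": joint angles; "qvel": joint speeds; "tau": joint torques, N m; "tcp_pos": TCP position; "orientation": TCP orientation; "contact_force": force on the tool from outside, world axes, zero at the start; "moment": the same for the moment, N m; "grip_width": finger opening in m; "gripper_force": force on a finger pad.
Only numpy, scipy, OpenCV 4.12 (cv2) and the standard library are available. Lean on these libraries where they do the work, as an engineer would, in place of code of your own. Each camera call takes 0.05 s, during which the arm holds its last target. There are 200 camera calls.

## Working session

There is one attempt and no reset: what is moved stays moved. The work goes in short steps, Python scripts to look and compute and a tool call to move; the robot and the scene stay as the last step left them, time stands still between calls to the robot, and variables do not carry over. Pictures are saved under pics/ and viewed, at most 12 in all, crops included, and the job is handed in when it is done.

Besides the shell and the picture viewer there is one more tool, called as name(argument=value, ...), one argument or row to a line, values as JSON. carry_out: Moves the arm, as the interface text tells. Its arguments: {"type":"object","properties":{"moves":{"type":"array","items":{"type":"array","items":{"type":"number"}}},"force":{"type":"number"}},"required":["moves"]}

```bash
mkdir -p pics; python3 - <<'E'
from bench import r
import cv2
o=r.get_obs(); print(o)
for n in("top","side"):
    cv2.imwrite(f"pics/{n}0.png",r.grab_frame(n)[:,:,::-1]); print(n,r.calibration(n))
E
```

```text
{'clock': 0.0, 'joints': array([ 1.22191636,  0.47783432,  0.02233796,  1.55643347, -0.01151276,
        1.1093103 , -0.08307171]), 'qvel': array([1.30211817e-03, 2.23056359e-04, 1.71866754e-05, 4.58211555e-04,
       4.19704450e-04, 2.77205705e-03, 6.08536038e-04]), 'tau': array([-6.51909286e-04, -5.96455657e+01,  1.60781264e+00, -2.81200057e+01,
        1.24617299e-02,  9.37139470e-03, -7.09474591e-06]), 'tcp_pos': array([ 0.16090871, -0.65526493,  0.40371003]), 'orientation': array([-3.11703350e+00, -3.77155841e-01,  5.47304913e-04]), 'contact_force': array([-0.54747087, -1.37644208, -1.23859749]), 'moment': array([-0.06465034, -0.02673822, -0.02140585]), 'gripper_force': 0.0, 'grip_width': 0.08562285332154301}
top {'fx': 468.6301023722772, 'fy': 468.6301023722772, 'cx': 277.54394959631816, 'cy': 217.36316542022325, 'rvec': array([ 2.10453025, -2.1444429 ,  0.20168852]), 'tvec': array([-0.01095084,  0.54834875,  0.92219926])}
side {'fx': 408.0491839549903, 'fy': 408.0491839549903, 'cx': 279.3187405976104, 'cy': 215.66980590020532, 'rvec': array([ 2.14698131, -0.51577244,  0.2872573 ]), 'tvec': array([-0.49840941,  0.18005771,  0.72609212])}
```

View pics/top0.png

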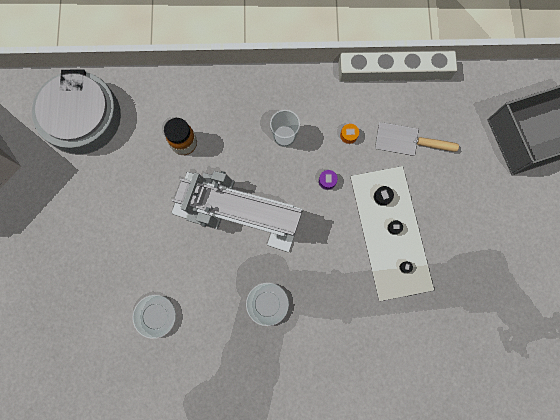

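View pics/side0.png

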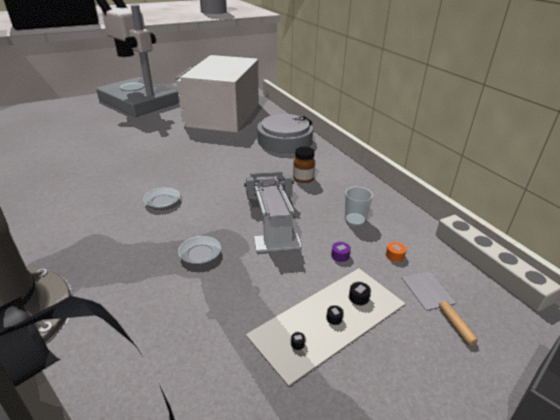

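Candidates in the top view: black discs at (384,196), (396,227) and (406,267), plus orange (350,133) and purple (328,180), which are not meant. I choose (384,196), the largest black one. The chute runs from its upper end near (300,220) to its lower end near (180,195). Next is a close crop.

```bash
cat > h.py <<'E'
import numpy as np, cv2
from bench import r
def ray(n,uv,z,cal=None):
    c=cal or r.calibration(n); R=cv2.Rodrigues(c["rvec"])[0]; o=-R.T@c["tvec"]
    d=R.T@np.array([(uv[0]-c["cx"])/c["fx"],(uv[1]-c["cy"])/c["fy"],1])
    return o+d*(z-o[2])/d[2]
def proj(n,p,cal=None):
    c=cal or r.calibration(n); K=np.array([[c["fx"],0,c["cx"]],[0,c["fy"],c["cy"]],[0,0,1.]])
    return cv2.projectPoints(np.array(p,float).reshape(-1,1,3),c["rvec"],c["tvec"],K,None)[0][:,0]
E
python3 - <<'E'
from h import *
im=cv2.imread("pics/top0.png")
m=(im.max(2)<60).astype(np.uint8); m[:, :355]=0;m[:,425:]=0;m[:170]=0;m[285:]=0
for c in cv2.findContours(m,0,1)[0]:
    if cv2.contourArea(c)>30:
        (u,v),q=cv2.minEnclosingCircle(c); print(u,v,q,ray("top",(u,v),.018))
c=cv2.resize(im[160:260,165:425],None,fx=3,fy=3,interpolation=cv2.INTER_CUBIC)
cv2.imwrite("pics/crop.png",c)
E
```

```text
406.0 266.9166564941406 6.351503372192383 [ 0.44298198 -0.29016131  0.018     ]
394.868408203125 227.13157653808594 7.44343376159668 [ 0.52836033 -0.27224964  0.018     ]
383.2727355957031 195.36363220214844 10.010416984558105 [ 0.59862701 -0.25165772  0.018     ]
```

View pics/crop.png

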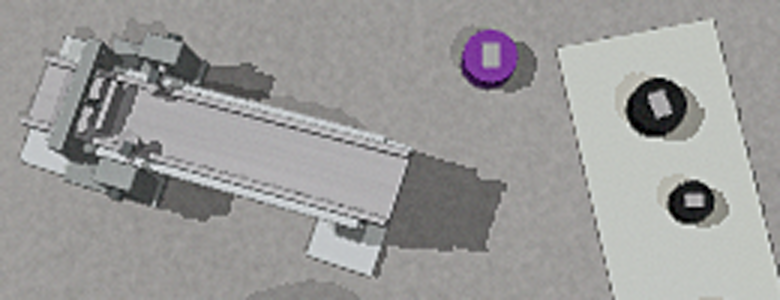

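The crop shows that the disc at top-view (383,195) is clearly the largest black one, with its metal square. The chute's upper mouth runs from crop (405,152) to (390,218), and its lower end is near crop (37,90).

```bash
python3 - <<'E'
from h import *
from scipy.spatial.transform import Rotation as Ro
f=lambda u,v:(165+(u-1)/3,160+(v-1)/3)
a=ray("top",f(398,187),.0962); b=ray("top",f(37,91),.0238)
print(a,b,np.linalg.norm((a-b)[:2]),np.degrees(np.arctan2(*(b-a)[[1,0]])))
# wall lines: wall top outer edges
for p,q in(((215,79),(409,150)),((215,184),(385,226))): pass
o=r.get_obs(); R=Ro.from_rotvec(o["orientation"]).as_matrix(); print(R.round(4))
m=np.array([.5986,-.2517,.018])
# disc: fix height 0.028 top / blob centre
print("mount in tool",R.T@(m-o["tcp_pos"]))
wc=r.calibration("wrist"); print(wc); 
cR=cv2.Rodrigues(wc["rvec"])[0]; co=-cR.T@wc["tvec"]; print("cam in tool",R.T@(co-o["tcp_pos"]),(R.T@cR.T).round(3))
E
```

```text
[ 0.529518   -0.05998778  0.0962    ] [0.61748762 0.19472101 0.0238    ] 0.26947211850600766 70.94645376279384
[[ 9.711e-01  2.385e-01 -5.000e-04]
 [ 2.385e-01 -9.711e-01  1.500e-03]
 [-1.000e-04 -1.600e-03 -1.000e+00]]
mount in tool [ 0.52135198 -0.28694594  0.386235  ]
{'fx': 350.73089256288756, 'fy': 350.73089256288756, 'cx': 276.4632892765022, 'cy': 210.62707778077197, 'rvec': array([-2.29368154,  1.79664251,  0.2523088 ]), 'tvec': array([-0.67488202, -0.03560432,  0.37740876])}
cam in tool [0.06963646 0.00063892 0.03203314] [[ 0.001 -0.962 -0.274]
 [ 1.     0.001  0.   ]
 [-0.    -0.274  0.962]]
```

Largest disc found and confirmed, chute at yaw about 71°. I'm moving above the disc now, turning the tool x axis down the chute.

carry_out(
  moves=[
    [0.04,-0.022,0.01,-0.14,0.06],
    [0.08,-0.044,0.02,-0.28,0.06],
    [0.12,-0.066,0.03,-0.42,0.06],
    [0.16,-0.088,0.04,-0.56,0.06],
    [0.2,-0.11,0.05,-0.7,0.06],
    [0.24,-0.132,0.06,-0.84,0.06],
    [0.28,-0.154,0.07,-0.97,0.06],
    [0.32,-0.176,0.07,-1.0,0.06],
  ],
)

```text
clock: 0.9
tcp_pos: [0.4302, -0.4066, 0.333]
orientation: [-2.55, -1.829, 0.001]
contact_force: [0.4, -0.9, 0.0]
grip_width: 0.0597
gripper_force: 0.0
```

```bash
cat >> h.py <<'E'
from scipy.spatial.transform import Rotation as Ro
def shift(p):
    o=r.get_obs(); R=Ro.from_rotvec(o["orientation"]).as_matrix()
    print("t",o["clock"],"tcp",o["tcp_pos"].round(4),"xyaw",np.degrees(np.arctan2(R[1,0],R[0,0])).round(2),"tilt",R[:,2].round(4),"F",o["contact_force"].round(2),"w",round(o["grip_width"],4),"shift",(R.T@(np.array(p)-o["tcp_pos"])).round(4))
E
python3 -c "
from h import *
shift([.5986,-.2517,.33])"
```

```text
t 0.9 tcp [ 0.4302 -0.4066  0.333 ] xyaw 71.31 tilt [-0.0022  0.002  -1.    ] F [ 0.36 -0.91  0.  ] w 0.0597 shift [0.2007 0.1099 0.0029]
```

carry_out(
  moves=[
    [0.04,0.022,0,0,0.06],
    [0.08,0.044,0,0,0.06],
    [0.12,0.066,0,0,0.06],
    [0.16,0.088,0,0,0.06],
    [0.19,0.104,0,0,0.06],
    [0.2,0.11,0,0,0.06],
    [0.2,0.11,0,0,0.06],
    [0.2,0.11,0,0,0.06],
  ],
)

```text
clock: 1.7
tcp_pos: [0.5976, -0.2562, 0.3342]
orientation: [-2.557, -1.824, 0.003]
contact_force: [-1.0, -1.0, 0.1]
grip_width: 0.0602
gripper_force: 0.0
```

```bash
python3 - <<'E'
from h import *
c=r.calibration("wrist"); im=r.grab_frame("wrist")[:,:,::-1].copy(); cv2.imwrite("pics/w1.png",im)
m=(im.max(2)<60).astype(np.uint8)
for k in cv2.findContours(m,0,1)[0]:
    if cv2.contourArea(k)>300:
        (u,v),q=cv2.minEnclosingCircle(k); print(u,v,q,cv2.contourArea(k),ray("wrist",(u,v),.018,c))
shift([.5986,-.2517,.19])
E
```

```text
130.64027404785156 284.1877746582031 17.405868530273438 758.0 [ 0.44792432 -0.29041953  0.018     ]
279.5 394.5 280.57183837890625 48074.0 [ 0.53509534 -0.44841239  0.018     ]
277.7877502441406 192.66519165039062 25.86553192138672 1904.0 [ 0.59993111 -0.25366149  0.018     ]
420.8314514160156 69.14872741699219 30.48204803466797 1034.5 [ 0.73307893 -0.19824618  0.018     ]
278.59722900390625 52.47222137451172 29.81473731994629 660.5 [ 0.63521891 -0.15238667  0.018     ]
101.23985290527344 11.533210754394531 25.51556968688965 553.0 [ 0.52250075 -0.08480411  0.018     ]
t 1.75 tcp [ 0.5973 -0.2568  0.3343] xyaw 70.93 tilt [-0.0017 -0.001  -1.    ] F [ 0.17 -0.11 -0.18] w 0.0598 shift [ 0.0055 -0.0002  0.1443]
```

View pics/w1.png

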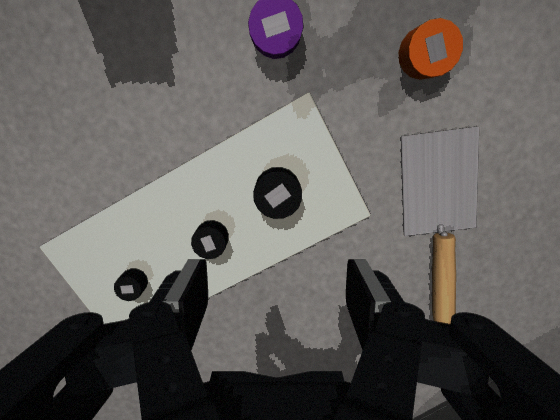

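The wrist view shows the target disc at (278,193), between and ahead of the open fingers, with the mid disc clear of the finger path at (210,240). I'm lowering and gripping.

carry_out(
  moves=[
    [0.004,0.001,0.04,0,0.06],
    [0.004,0.001,0.08,0,0.06],
    [0.004,0.001,0.115,0,0.06],
    [0.004,0.001,0.138,0,0.06],
    [0.004,0.001,0.147,0,0.06],
    [0.004,0.001,0.147,0,0.06],
    [0.004,0.001,0.147,0,0.035],
    [0.004,0.001,0.147,0,0.035],
  ],
  force=40,
)

```text
clock: 2.55
tcp_pos: [0.6015, -0.252, 0.1898]
orientation: [2.555, 1.824, 0.002]
contact_force: [-0.1, 0.2, -1.4]
grip_width: 0.038
gripper_force: 40.2
```

```bash
python3 - <<'E'
from h import *
c=r.calibration("wrist"); im=r.grab_frame("wrist")[:,:,::-1].copy(); cv2.imwrite("pics/w2.png",im)
shift([.5993,-.253,.19]); print(r.get_obs()["gripper_force"])
E
```

```text
t 2.6 tcp [ 0.6015 -0.2519  0.1897] xyaw 71.06 tilt [ 0.0028 -0.0015 -1.    ] F [-0.5  -0.56  4.35] w 0.0383 shift [-0.0017 -0.0018 -0.0003]
40.682934522628784
```

View pics/w2.png

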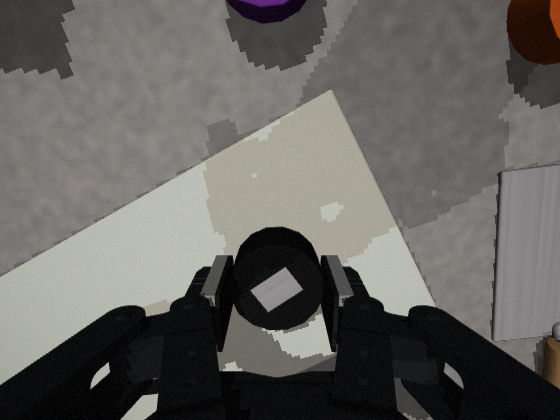

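The disc is gripped centrally, with its top face around (277,278) and the pads at both sides. I'm lifting it and carrying it above the chute entry.

carry_out(
  moves=[
    [0,0,-0.03,0,0.035],
    [0,0,-0.07,0,0.035],
    [0.01,-0.006,-0.11,0,0.035],
    [0.04,-0.025,-0.13,0,0.035],
    [0.08,-0.05,-0.13,0,0.035],
    [0.12,-0.075,-0.13,0,0.035],
    [0.16,-0.1,-0.13,0,0.035],
    [0.19,-0.118,-0.13,0,0.035],
  ],
)

```text
clock: 3.4
tcp_pos: [0.5498, -0.0301, 0.3188]
orientation: [2.553, 1.829, 0.002]
contact_force: [-0.1, -0.0, -0.8]
grip_width: 0.0379
gripper_force: 40.8
```

carry_out(
  moves=[
    [0.01,-0.007,0,0,0.035],
    [0.019,-0.012,0,0,0.035],
    [0.02,-0.013,0,0,0.035],
    [0.02,-0.013,0,0,0.035],
    [0.02,-0.013,0,0,0.035],
    [0.02,-0.013,0,0,0.035],
    [0.02,-0.013,0,0,0.035],
    [0.02,-0.013,0,0,0.035],
  ],
)

```text
clock: 4.2
tcp_pos: [0.5451, -0.0106, 0.3176]
orientation: [-2.557, -1.825, 0.0]
contact_force: [-0.1, -0.2, -1.5]
grip_width: 0.0381
gripper_force: 40.7
```

```bash
python3 - <<'E'
from h import *
c=r.calibration("wrist"); im=r.grab_frame("wrist")[:,:,::-1].copy(); cv2.imwrite("pics/w3.png",im)
shift([.5467,-.0102,.273]); print({k:v for k,v in c.items() if 'vec' in k}, r.get_obs()["tcp_pos"])
cv2.imwrite("pics/w3b.png",cv2.resize(im,(784,588),interpolation=cv2.INTER_CUBIC))
E
```

```text
t 4.25 tcp [ 0.5451 -0.0105  0.3176] xyaw 71.06 tilt [-1.e-04 -0.e+00 -1.e+00] F [-0.69 -0.76 -1.43] w 0.0378 shift [0.0008 0.0015 0.0446]
{'rvec': array([-2.82733756,  0.47095296,  0.06388272]), 'tvec': array([-0.51979116,  0.14844385,  0.33863323])} [ 0.54507377 -0.01046768  0.31763643]
```

View pics/w3b.png

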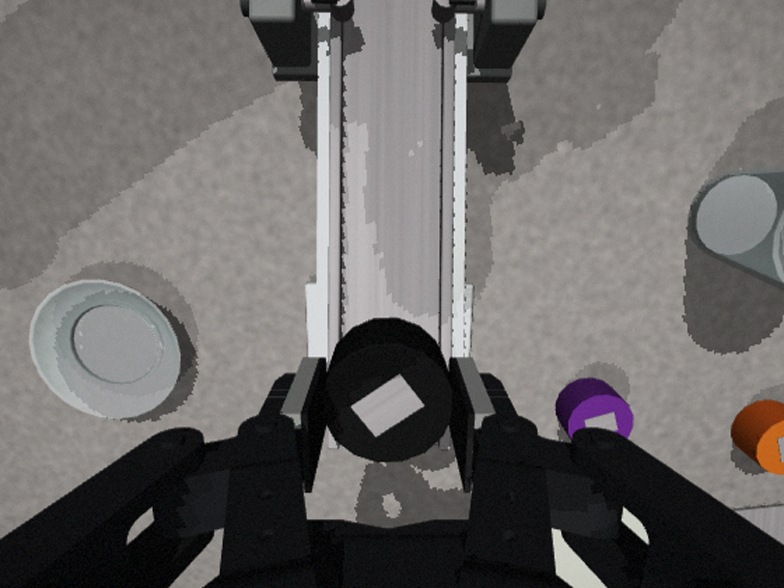

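The wrist view shows the chute walls at inner columns about 343 and 443, running down to the housings at the top. The held disc is centred at about (390,390). I'll take the wall edges numerically for the lateral fit.

```bash
python3 - <<'E'
from h import *
im=cv2.imread("pics/w3.png"); g=cv2.GaussianBlur(cv2.cvtColor(im,6),(1,9),0).astype(float)
for v in (70,100,130,160,190,215,300,315):
    d=np.abs(np.diff(g[v-3:v+4].mean(0)))
    print(v,[(u,int(d[u])) for u in range(210,350) if d[u]>12 and d[u]>=d[u-1] and d[u]>=d[u+1]])
E
```

```text
70 [(214, 28), (226, 104), (234, 80), (236, 13), (242, 50), (244, 51), (314, 86), (316, 63), (324, 97), (332, 127)]
100 [(216, 25), (226, 91), (234, 74), (242, 85), (244, 62), (248, 21), (262, 22), (314, 82), (322, 28), (324, 87), (332, 115)]
130 [(225, 37), (234, 50), (242, 97), (244, 71), (247, 16), (261, 17), (313, 63), (315, 94), (323, 55), (331, 61)]
160 [(225, 48), (234, 48), (242, 95), (313, 94), (315, 78), (323, 94), (331, 94), (333, 15)]
190 [(225, 49), (233, 47), (242, 84), (245, 39), (270, 16), (313, 110), (321, 26), (323, 97), (331, 76)]
215 [(218, 53), (233, 58), (235, 20), (242, 63), (248, 20), (279, 13), (314, 94), (323, 54), (330, 46), (332, 30), (336, 50), (338, 17)]
300 [(214, 92), (219, 17), (257, 23), (285, 18), (288, 16), (320, 12), (333, 12), (338, 96), (343, 46)]
315 [(230, 68), (234, 19), (239, 41), (313, 32), (320, 16), (322, 34), (333, 15), (337, 16)]
```

carry_out(
  moves=[
    [0,0.001,0.01,0,0.035],
    [0,0.001,0.02,0,0.035],
    [0,0.001,0.028,0,0.035],
    [0,0.001,0.034,0,0.035],
    [0,0.001,0.038,0,0.035],
    [0,0.001,0.04,0,0.035],
    [0,0.001,0.042,0,0.035],
    [0,0.001,0.042,0,0.035],
  ],
)

```text
clock: 5.05
tcp_pos: [0.546, -0.0105, 0.2757]
orientation: [2.556, 1.826, 0.0]
contact_force: [0.6, -0.7, -1.6]
grip_width: 0.038
gripper_force: 40.7
```

carry_out(
  moves=[
    [0,0,0.001,0,0.035],
    [0,0,0.002,0,0.035],
    [0,0,0.003,0,0.035],
    [0,0,0.004,0,0.035],
    [0,0,0.004,0,0.035],
    [0,0,0.004,0,0.035],
    [0,0,0.004,0,0.035],
    [0,0,0.004,0,0.035],
  ],
)

```text
clock: 5.85
tcp_pos: [0.5462, -0.0101, 0.2721]
orientation: [2.556, 1.827, 0.002]
contact_force: [-0.8, 1.6, 5.7]
grip_width: 0.038
gripper_force: 41.2
```

Contact is felt on the sloped floor, at the expected height. I'm pressing slightly with a light grip so the disc tips to lie flat, then opening.

carry_out(
  moves=[
    [0,0,0.001,0,0.035],
    [0,0,0.002,0,0.035],
    [0,0,0.003,0,0.035],
    [0,0,0.003,0,0.035],
    [0,0,0.003,0,0.035],
    [0,0,0.003,0,0.035],
    [0,0,0.003,0,0.035],
    [0,0,0.003,0,0.035],
  ],
  force=20,
)

```text
clock: 6.65
tcp_pos: [0.5466, -0.0091, 0.2699]
orientation: [2.555, 1.828, 0.004]
contact_force: [-1.5, 4.0, 11.2]
grip_width: 0.0381
gripper_force: 43.0
```

carry_out(
  moves=[
    [0,0,0,0,0.045],
    [0,0,0,0,0.05],
    [0,0,0,0,0.055],
    [0,0,0,0,0.06],
    [0,0,0,0,0.06],
    [0,0,-0.02,0,0.06],
    [0,0,-0.05,0,0.06],
    [-0.02,0,-0.08,0,0.06],
  ],
)

```text
clock: 7.45
tcp_pos: [0.5398, -0.0271, 0.3495]
orientation: [-2.551, -1.831, -0.002]
contact_force: [1.1, -0.9, 0.5]
grip_width: 0.06
gripper_force: 0.0
```

carry_out(
  moves=[
    [-0.04,0,0,0,0],
    [-0.06,0,0,0,0],
    [-0.06,0,0,0,0],
    [-0.06,0,0,0,0],
    [-0.06,0,0,0,0],
    [-0.06,0,0,0,0],
    [-0.06,0,0,0,0],
    [-0.06,0,0,0,0],
  ],
)

```text
clock: 8.25
tcp_pos: [0.5202, -0.0856, 0.3486]
orientation: [-2.555, -1.828, -0.0]
contact_force: [0.4, -0.0, 0.4]
grip_width: 0.0002
gripper_force: 0.0
```

```bash
python3 - <<'E'
from h import *
c=r.calibration("wrist"); im=r.grab_frame("wrist")[:,:,::-1].copy(); cv2.imwrite("pics/w4.png",im)
shift([.5467,-.0102,.273])
m=(im.max(2)<60).astype(np.uint8)
for k in cv2.findContours(m,0,1)[0]:
    if cv2.contourArea(k)>300:
        (u,v),q=cv2.minEnclosingCircle(k); print(u,v,q,cv2.contourArea(k),ray("wrist",(u,v),.1,c))
E
```

```text
t 8.3 tcp [ 0.5202 -0.0858  0.3486] xyaw 71.13 tilt [-0.e+00  1.e-04 -1.e+00] F [-0.64 -0.06  0.16] w 0.0001 shift [0.0801 0.0007 0.0757]
279.5 407.0 279.757568359375 48815.5 [ 0.47498315 -0.22728192  0.1       ]
346.0 11.5 19.704158782958984 365.5 [0.59636999 0.01718107 0.1       ]
261.78216552734375 65.14063262939453 67.52422332763672 4195.0 [0.54311024 0.00617834 0.1       ]
```

View pics/w4.png

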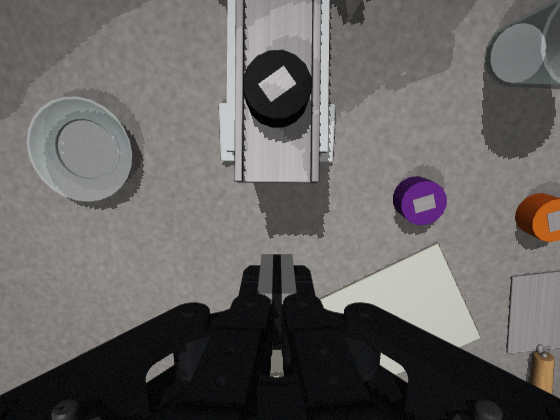

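The disc is lying flat between the walls at (277,83), released, and the closed fingers are at (277,258). Now I work out the disc position and a rough roller position.

```bash
python3 - <<'E'
from h import *
t=np.radians(15); yaw=np.radians(70.8)
X=np.array([np.cos(t)*np.cos(yaw),np.cos(t)*np.sin(yaw),-np.sin(t)]); Z=np.array([np.sin(t)*np.cos(yaw),np.sin(t)*np.sin(yaw),np.cos(t)]);Y=np.cross(Z,X)
P0=np.array([.546,-.0102,.0817]); O=P0+.085*X
def onplane(n,uv,h,c):
    a=ray(n,uv,.2,c); b=ray(n,uv,.0,c); d=b-a; k=((O+h*Z-a)@Z)/(d@Z); q=a+k*d-O; return (1e3*np.array([q@X,q@Y])).round(1)
print("O",O)
c=r.calibration("wrist")
print("disc top centre",onplane("wrist",(278,81),.024,c))
print("upper end",onplane("wrist",(278,181),.0,c))
c3=dict(c); c3["rvec"]=np.array([-2.82733756,.47095296,.06388272]); c3["tvec"]=np.array([-.51979116,.14844385,.33863323])
print("rollers",[onplane("wrist",(u,7),.018,c3) for u in(245,316)])
im=cv2.imread("pics/top0.png")
for p in [(222,192),(205,182)]: pass
E
```

```text
O [0.57300117 0.06733679 0.05970038]
disc top centre [-85.8  -1.3]
upper end [-140.8   -1.8]
rollers [array([38.2, 18.3]), array([ 38.4, -21.2])]
```

carry_out(
  moves=[
    [0.02,0,0,0,0],
    [0.038,0.001,0.015,0,0],
    [0.038,0.001,0.035,0,0],
    [0.038,0.001,0.055,0,0],
    [0.038,0.001,0.068,0,0],
    [0.038,0.001,0.072,0,0],
    [0.038,0.001,0.072,0,0],
    [0.038,0.001,0.072,0,0],
  ],
)

```text
clock: 9.1
tcp_pos: [0.5337, -0.0506, 0.2774]
orientation: [2.556, 1.826, 0.002]
contact_force: [-0.2, -0.5, 1.0]
grip_width: -0.0003
gripper_force: 0.0
```

carry_out(
  moves=[
    [0.003,0,0.0008,0,0],
    [0.006,0,0.0016,0,0],
    [0.009,0,0.0024,0,0],
    [0.012,0,0.0032,0,0],
    [0.015,0,0.004,0,0],
    [0.018,0,0.0048,0,0],
    [0.021,0,0.0056,0,0],
    [0.024,0,0.0064,0,0],
  ],
)

```text
clock: 9.9
tcp_pos: [0.5412, -0.0277, 0.2702]
orientation: [2.556, 1.826, -0.0]
contact_force: [-0.3, -0.9, 0.7]
grip_width: -0.0002
gripper_force: 0.3
```

```bash
python3 - <<'E'
from h import *
c=r.calibration("wrist"); im=r.grab_frame("wrist")[:,:,::-1].copy(); cv2.imwrite("pics/w5.png",im)
shift([.57300117,.06733679,.0597])
E
```

```text
t 9.95 tcp [ 0.5413 -0.0271  0.2702] xyaw 71.12 tilt [ 1.e-04  4.e-04 -1.e+00] F [1.27 0.48 0.67] w 0.0003 shift [ 0.0995 -0.0005  0.2105]
```

View pics/w5.png

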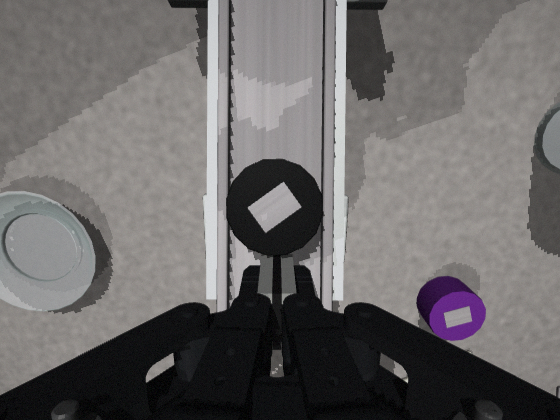

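The fingers are on the centre line behind the disc, which is at (274,207) and flat, touching at about (277,257). I'm pushing on.

carry_out(
  moves=[
    [0.006,0,0.0016,0,0],
    [0.012,0,0.0032,0,0],
    [0.018,0,0.0048,0,0],
    [0.024,0,0.0064,0,0],
    [0.03,0,0.008,0,0],
    [0.036,0,0.0096,0,0],
    [0.042,0,0.0113,0,0],
    [0.048,0,0.0129,0,0],
  ],
)

```text
clock: 10.75
tcp_pos: [0.5568, 0.018, 0.2573]
orientation: [2.556, 1.826, -0.0]
contact_force: [-0.2, -0.5, 0.3]
grip_width: -0.0002
gripper_force: 0.2
```

```bash
cat >> h.py <<'E'
t=np.radians(15); yaw=np.radians(70.8)
X=np.array([np.cos(t)*np.cos(yaw),np.cos(t)*np.sin(yaw),-np.sin(t)]); Z=np.array([np.sin(t)*np.cos(yaw),np.sin(t)*np.sin(yaw),np.cos(t)]);Y=np.cross(Z,X)
O=np.array([.573,.0673,.0597])
def onplane(n,uv,h,c):
    a=ray(n,uv,.2,c); b=ray(n,uv,.0,c); d=b-a; k=((O+h*Z-a)@Z)/(d@Z); q=a+k*d-O; return (1e3*np.array([q@X,q@Y])).round(1)
E
python3 - <<'E'
from h import *
c=r.calibration("wrist"); im=r.grab_frame("wrist")[:,:,::-1].copy(); cv2.imwrite("pics/w6.png",im)
shift([.573,.0673,.0597]); o=r.get_obs(); tip=o["tcp_pos"]+np.array([0,0,-.173])-O; print("tip chute",tip@X,tip@Y,tip@Z)
# metal square: bright blob inside disc
g=im.min(2); m=((g[150:260,225:330]>120)*255).astype(np.uint8)
for k in cv2.findContours(m,0,1)[0]:
    if 150<cv2.contourArea(k)<3000:
        M=cv2.moments(k); p=(225+M["m10"]/M["m00"],150+M["m01"]/M["m00"]); print(p,cv2.contourArea(k),onplane("wrist",p,.024,c))
E
```

```text
t 10.8 tcp [0.557  0.0192 0.2572] xyaw 71.16 tilt [ 3.e-04  9.e-04 -1.e+00] F [0.27 0.94 0.12] w 0.0 shift [ 0.0505 -0.0004  0.1975]
tip chute -0.05528037410198761 -0.0006882467133222936 0.01050573675900639
(240.53053830227742, 250.35817805383022) 322.0 [-44.4  13.1]
(274.40138142747503, 206.60475825019188) 1303.0 [-26.8  -0.3]
(326.76264726264725, 207.16839916839916) 481.0 [-26.9 -21.3]
(280.05218792611873, 159.827321185075) 1344.5 [-8.1 -2.5]
(225.98362235067438, 203.79190751445088) 173.0 [-25.8  19. ]
```

View pics/w6.png

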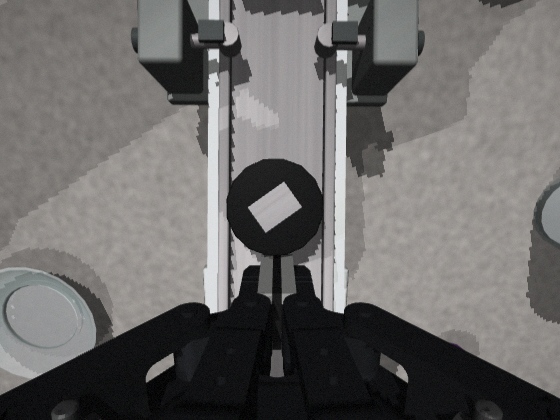

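The disc is at (274,207), still flat with the fingers behind it. The rollers show at (231,38) and (323,38), about 72 mm further down, so the seat is near x = +52 mm. I'm advancing to just short of roller contact.

carry_out(
  moves=[
    [0.006,0,0.0016,0,0],
    [0.012,0,0.0032,0,0],
    [0.018,0,0.0048,0,0],
    [0.024,0,0.0064,0,0],
    [0.03,0,0.008,0,0],
    [0.036,0,0.0096,0,0],
    [0.042,0,0.0113,0,0],
    [0.048,0,0.0129,0,0],
  ],
)

```text
clock: 11.6
tcp_pos: [0.5724, 0.0635, 0.2444]
orientation: [2.556, 1.826, -0.0]
contact_force: [0.4, -0.5, 0.2]
grip_width: -0.0002
gripper_force: 0.2
```

carry_out(
  moves=[
    [0.001,0,0.0003,0,0],
    [0.002,0,0.0005,0,0],
    [0.003,0,0.0008,0,0],
    [0.004,0,0.0011,0,0],
    [0.005,0,0.0013,0,0],
    [0.006,0,0.0016,0,0],
    [0.007,0,0.0019,0,0],
    [0.008,0,0.0021,0,0],
  ],
)

```text
clock: 12.4
tcp_pos: [0.5749, 0.0704, 0.2424]
orientation: [2.556, 1.826, -0.0]
contact_force: [-0.2, -1.7, 0.4]
grip_width: 0.0001
gripper_force: 1.0
```

carry_out(
  moves=[
    [0.0005,0,0.0001,0,0],
    [0.001,0,0.0003,0,0],
    [0.0015,0,0.0004,0,0],
    [0.002,0,0.0005,0,0],
    [0.0025,0,0.0007,0,0],
    [0.003,0,0.0008,0,0],
    [0.0035,0,0.0009,0,0],
    [0.004,0,0.0011,0,0],
  ],
)

```text
clock: 13.2
tcp_pos: [0.576, 0.0729, 0.2416]
orientation: [2.556, 1.824, -0.003]
contact_force: [-1.7, -6.3, 6.3]
grip_width: -0.0001
gripper_force: 4.1
```

```bash
python3 - <<'E'
from h import *
c=r.calibration("wrist"); im=r.grab_frame("wrist")[:,:,::-1].copy(); s=r.grab_frame("side")[:,:,::-1]
a=cv2.resize(im[0:300,130:430],(500,500)); b=cv2.resize(s[150:250,230:330],(300,300),interpolation=2)
b=cv2.copyMakeBorder(b,0,200,0,0,0); cv2.imwrite("pics/w7.png",np.hstack([a,b]))
shift(O); o=r.get_obs(); print(o["moment"],o["contact_force"]); tip=o["tcp_pos"]+np.array([0,0,-.173])-O; print("tip chute",tip@X,tip@Y,tip@Z)
E
```

```text
t 13.3 tcp [0.576  0.073  0.2415] xyaw 71.02 tilt [-6.0e-04 -2.1e-03 -1.0e+00] F [-2.76 -6.25  5.84] w -0.0001 shift [-0.006  -0.001   0.1818]
[-1.28514835  0.50036558  0.01768082] [-2.76292674 -6.25198437  5.84464884]
tip chute 0.00388398197307089 -0.0009857000494285935 0.010174085857806244
```

View pics/w7.png

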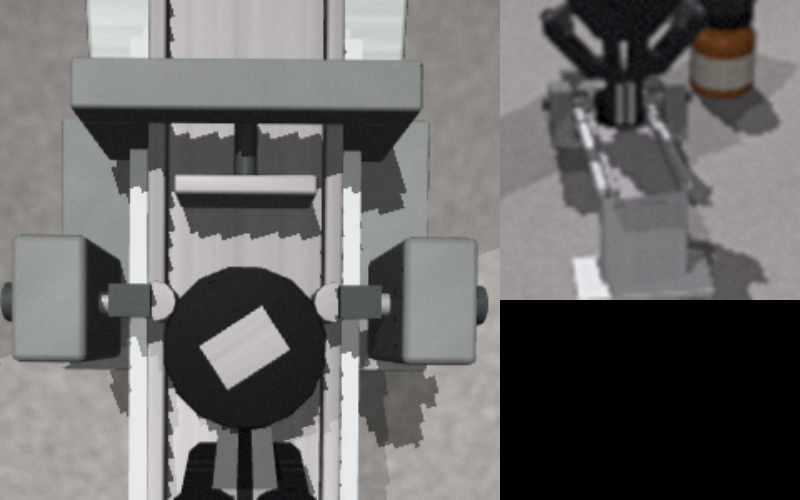

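The disc sits flat against both rollers, at crop (163,302) and (328,302), and the stop plate is clear ahead at crop row 190. I'm pushing through slowly, easing the downward load a little.

carry_out(
  moves=[
    [0.0002,0,-0.0002,0,0],
    [0.0005,0,-0.0003,0,0],
    [0.0008,0,-0.0002,0,0],
    [0.0011,0,-0.0001,0,0],
    [0.0014,0,0,0,0],
    [0.0017,0,0.0001,0,0],
    [0.002,0,0.0001,0,0],
    [0.002,0,0.0001,0,0],
  ],
)

```text
clock: 14.1
tcp_pos: [0.5765, 0.0753, 0.241]
orientation: [2.557, 1.825, -0.002]
contact_force: [-1.4, -4.9, 2.3]
grip_width: 0.0002
gripper_force: 2.6
```

```bash
cat >> h.py <<'E'
def st():
    f=[];
    o=r.get_obs(); tip=o["tcp_pos"]+np.array([0,0,-.173])-O; F=o["contact_force"]
    print("t",round(o["clock"],2),"tip mm",(1e3*np.array([tip@X,tip@Y,tip@Z])).round(2),"F chute",np.array([F@X,F@Y,F@Z]).round(2))
E
python3 -c "
from h import *
st()"
```

```text
t 14.1 tip mm [ 6.25 -0.72 10.32] F chute [-5.54 -0.27  0.89]
```

carry_out(
  moves=[
    [0.0004,0,0.0001,0,0],
    [0.0008,0,0.0002,0,0],
    [0.0012,0,0.0003,0,0],
    [0.0016,0,0.0004,0,0],
    [0.002,0,0.0005,0,0],
    [0.0024,0,0.0006,0,0],
    [0.0027,0,0.0007,0,0],
    [0.003,0,0.0008,0,0],
  ],
)

```text
clock: 14.9
tcp_pos: [0.5777, 0.0791, 0.2403]
orientation: [-2.556, -1.826, 0.0]
contact_force: [-1.5, -4.7, -0.5]
grip_width: 0.0003
gripper_force: 2.2
```

```bash
python3 -c "
from h import *
st()"
```

```text
t 14.9 tip mm [10.26 -0.52 10.64] F chute [-4.61 -0.1  -1.77]
```

carry_out(
  moves=[
    [0.0004,0,0.0001,0,0],
    [0.0008,0,0.0002,0,0],
    [0.0012,0,0.0003,0,0],
    [0.0016,0,0.0004,0,0],
    [0.002,0,0.0005,0,0],
    [0.0024,0,0.0006,0,0],
    [0.0027,0,0.0007,0,0],
    [0.003,0,0.0008,0,0],
  ],
)

```text
clock: 15.7
tcp_pos: [0.5787, 0.0821, 0.2396]
orientation: [-2.556, -1.827, -0.0]
contact_force: [-0.3, -3.0, -0.8]
grip_width: -0.0001
gripper_force: 1.5
```

```bash
python3 - <<'E'
from h import *
st()
c=r.calibration("wrist"); im=r.grab_frame("wrist")[:,:,::-1].copy()
cv2.imwrite("pics/w8.png",im)
g=im.min(2); m=((g[150:260,225:330]>120)*255).astype(np.uint8)
for k in cv2.findContours(m,0,1)[0]:
    if 600<cv2.contourArea(k)<3000:
        M=cv2.moments(k); p=(225+M["m10"]/M["m00"],150+M["m01"]/M["m00"]); print(p,cv2.contourArea(k),onplane("wrist",p,.024,c))
E
```

```text
t 15.7 tip mm [13.5  -0.52 10.77] F chute [-2.67 -0.68 -1.52]
(277.33294930875576, 207.2785458269329) 1302.0 [42.9 -1.1]
```

carry_out(
  moves=[
    [0.0004,0,0.0001,0,0],
    [0.0008,0,0.0002,0,0],
    [0.0012,0,0.0003,0,0],
    [0.0016,0,0.0004,0,0],
    [0.002,0,0.0005,0,0],
    [0.0024,0,0.0006,0,0],
    [0.0027,0,0.0007,0,0],
    [0.003,0,0.0008,0,0],
  ],
)

```text
clock: 16.55
tcp_pos: [0.5797, 0.0849, 0.2388]
orientation: [-2.556, -1.826, -0.0]
contact_force: [-0.2, 1.0, 0.5]
grip_width: 0.0002
gripper_force: 0.0
```

```bash
python3 - <<'E'
from h import *
st()
c=r.calibration("wrist"); im=r.grab_frame("wrist")[:,:,::-1].copy()
cv2.imwrite("pics/w9.png",im)
g=im.min(2); m=((g[130:260,225:330]>120)*255).astype(np.uint8)
for k in cv2.findContours(m,0,1)[0]:
    if 600<cv2.contourArea(k)<3000:
        M=cv2.moments(k); p=(225+M["m10"]/M["m00"],130+M["m01"]/M["m00"]); print(p,cv2.contourArea(k),onplane("wrist",p,.024,c))
E
```

```text
t 16.55 tip mm [16.58 -0.53 10.8 ] F chute [0.75 0.52 0.72]
(247.86612021857923, 248.23606557377047) 610.0 [29.4 10.6]
(277.56159143075746, 191.43815353226216) 1307.0 [52.3 -1.2]
(276.3308694121788, 141.0631819781767) 947.0 [72.5 -0.6]
```

The rollers drew the disc on to x ≈ 52.3 mm. I'm closing the gap and then pressing gently.

carry_out(
  moves=[
    [0.001,0,0.0003,0,0],
    [0.002,0,0.0005,0,0],
    [0.003,0,0.0008,0,0],
    [0.004,0,0.0011,0,0],
    [0.0045,0,0.0012,0,0],
    [0.005,0,0.0013,0,0],
    [0.005,0,0.0013,0,0],
    [0.005,0,0.0013,0,0],
  ],
)

```text
clock: 17.4
tcp_pos: [0.5813, 0.0895, 0.2375]
orientation: [2.556, 1.826, -0.0]
contact_force: [-0.0, 0.2, 0.1]
grip_width: -0.0
gripper_force: 0.0
```

```bash
python3 -c "
from h import *
st()"
```

```text
t 17.4 tip mm [21.59 -0.51 10.75] F chute [0.15 0.07 0.11]
```

carry_out(
  moves=[
    [0.0002,0,0,0,0],
    [0.0004,0,0.0001,0,0],
    [0.0006,0,0.0001,0,0],
    [0.0008,0,0.0002,0,0],
    [0.001,0,0.0002,0,0],
    [0.001,0,0.0002,0,0],
    [0.001,0,0.0002,0,0],
    [0.001,0,0.0002,0,0],
  ],
)

```text
clock: 18.2
tcp_pos: [0.5816, 0.0904, 0.2373]
orientation: [2.556, 1.826, 0.0]
contact_force: [0.4, 0.7, -0.7]
grip_width: -0.0001
gripper_force: 0.0
```

```bash
python3 -c "
from h import *
st()"
```

```text
t 18.2 tip mm [22.62 -0.52 10.83] F chute [ 0.93 -0.17 -0.44]
```

carry_out(
  moves=[
    [0.0002,0,0,0,0],
    [0.0004,0,0.0001,0,0],
    [0.0006,0,0.0001,0,0],
    [0.0008,0,0.0002,0,0],
    [0.001,0,0.0002,0,0],
    [0.001,0,0.0002,0,0],
    [0.001,0,0.0002,0,0],
    [0.001,0,0.0002,0,0],
  ],
)

```text
clock: 19.0
tcp_pos: [0.5819, 0.0911, 0.2371]
orientation: [2.556, 1.826, -0.001]
contact_force: [-1.5, -3.3, 1.3]
grip_width: 0.0003
gripper_force: 1.7
```

```bash
python3 -c "
from h import *
st()"
```

```text
t 19.0 tip mm [23.36 -0.56 10.78] F chute [-3.85  0.31  0.3 ]
```

carry_out(
  moves=[
    [0.0002,0,0,0,0],
    [0.0003,0,0,0,0],
    [0.0004,0,0.0001,0,0],
    [0.0005,0,0.0001,0,0],
    [0.0006,0,0.0001,0,0],
    [0.0006,0,0.0001,0,0],
    [0.0006,0,0.0001,0,0],
    [0.0006,0,0.0001,0,0],
  ],
)

```text
clock: 19.8
tcp_pos: [0.5821, 0.0917, 0.2369]
orientation: [2.556, 1.826, -0.001]
contact_force: [-1.3, -5.2, 1.0]
grip_width: 0.0002
gripper_force: 2.7
```

```bash
python3 -c "
from h import *
st()"
```

```text
t 19.8 tip mm [24.07 -0.52 10.84] F chute [-5.44 -0.45 -0.43]
```

carry_out(
  moves=[
    [0.0001,0,0,0,0],
    [0.0003,0,0.0001,0,0],
    [0.0004,0,0.0001,0,0],
    [0.0004,0,0.0001,0,0],
    [0.0004,0,0.0001,0,0],
    [0.0004,0,0.0001,0,0],
    [0.0004,0,0.0001,0,0],
    [0.0004,0,0.0001,0,0],
  ],
)

```text
clock: 20.6
tcp_pos: [0.5822, 0.092, 0.2369]
orientation: [2.556, 1.826, -0.001]
contact_force: [-0.7, -4.6, 2.6]
grip_width: 0.0
gripper_force: 3.0
```

```bash
python3 -c "
from h import *
st()"
```

```text
t 20.6 tip mm [24.35 -0.53 10.84] F chute [-5.1  -0.82  1.29]
```

carry_out(
  moves=[
    [0,0,0,0,0],
    [0,0,0,0,0],
    [0,0,0,0,0],
    [0,0,0,0,0],
    [0,0,0,0,0],
    [0,0,0,0,0],
    [0,0,0,0,0],
    [0,0,0,0,0],
  ],
)

```text
clock: 21.4
tcp_pos: [0.5822, 0.092, 0.2368]
orientation: [2.556, 1.826, -0.001]
contact_force: [-1.6, -4.0, 2.0]
grip_width: 0.0001
gripper_force: 3.0
```

```bash
python3 -c "
from h import *
st()"
```

```text
t 21.4 tip mm [24.35 -0.53 10.81] F chute [-4.7   0.22  0.83]
```

carry_out(
  moves=[
    [0.0001,0,0,0,0],
    [0.0003,0,0.0001,0,0],
    [0.0004,0,0.0001,0,0],
    [0.0004,0,0.0001,0,0],
    [0.0004,0,0.0001,0,0],
    [0.0004,0,0.0001,0,0],
    [0.0004,0,0.0001,0,0],
    [0.0004,0,0.0001,0,0],
  ],
)

```text
clock: 22.2
tcp_pos: [0.5823, 0.0922, 0.2368]
orientation: [2.556, 1.826, -0.001]
contact_force: [-2.0, -5.7, 2.8]
grip_width: -0.0002
gripper_force: 3.3
```

```bash
python3 -c "
from h import *
st()"
```

```text
t 22.2 tip mm [24.63 -0.55 10.82] F chute [-6.5   0.01  1.14]
```

carry_out(
  moves=[
    [0,0,0,0,0],
    [0,0,0,0,0],
    [0,0,0,0,0],
    [0,0,0,0,0],
    [0,0,0,0,0],
    [0,0,0,0,0],
    [0,0,0,0,0],
    [0,0,0,0,0],
  ],
)

```text
clock: 23.0
tcp_pos: [0.5823, 0.0922, 0.2368]
orientation: [2.556, 1.826, -0.001]
contact_force: [-2.5, -6.6, 2.7]
grip_width: -0.0001
gripper_force: 3.3
```

```bash
python3 -c "
from h import *
st()"
```

```text
t 23.0 tip mm [24.59 -0.57 10.81] F chute [-7.52  0.22  0.8 ]
```

I held about 6.6 N for over half a second. Now backing off upslope and lifting away.

carry_out(
  moves=[
    [-0.001,0,-0.0003,0,0],
    [-0.003,0,-0.0008,0,0],
    [-0.006,0,-0.0016,0,0],
    [-0.012,0,-0.0032,0,0],
    [-0.02,0,-0.0054,0,0],
    [-0.028,0,-0.012,0,0],
    [-0.035,0,-0.03,0,0],
    [-0.04,0,-0.055,0,0],
  ],
)

```text
clock: 23.8
tcp_pos: [0.5686, 0.0535, 0.2918]
orientation: [-2.556, -1.825, 0.003]
contact_force: [0.1, 1.1, 0.0]
grip_width: 0.0001
gripper_force: 0.0
```

carry_out(
  moves=[
    [0,0,-0.02,0,0],
    [0,0,-0.04,0,0],
    [0,0,-0.05,0,0],
    [0,0,-0.05,0,0],
    [0,0,-0.05,0,0],
    [0,0,-0.05,0,0],
    [0,0,-0.05,0,0],
    [0,0,-0.05,0,0],
  ],
)

```text
clock: 24.6
tcp_pos: [0.5693, 0.0548, 0.3411]
orientation: [-2.555, -1.826, 0.002]
contact_force: [-0.5, -0.5, 0.4]
grip_width: 0.0001
gripper_force: 0.0
```

```bash
python3 - <<'E'
from h import *
st(); im=r.grab_frame("wrist")[:,:,::-1]
cv2.imwrite("pics/w10.png",cv2.resize(im[0:200,180:380],(600,600),interpolation=2))
E
```

```text
t 24.6 tip mm [-40.6   -0.56 101.3 ] F chute [-0.71  0.31  0.19]
```

View pics/w10.png

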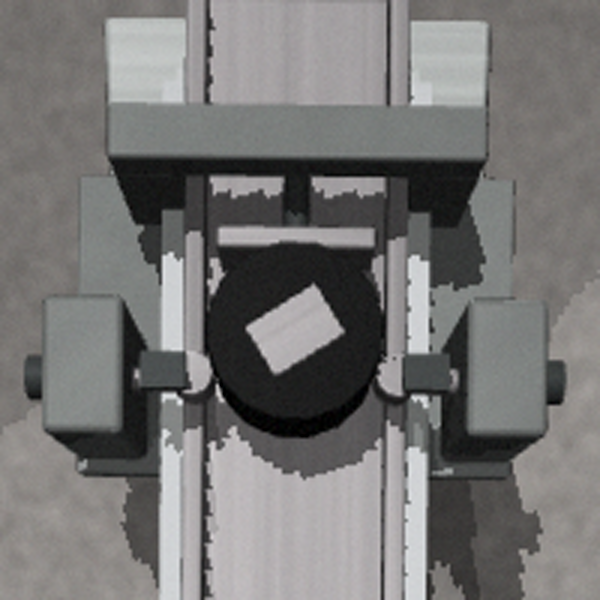

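The disc at (297,330) rests against the stop plate at row 238, with the rollers at (197,375) and (393,375) gripping behind its widest point, and the hand is clear.

```bash
python3 -c "
from bench import r
print(r.hand_in())"
```

```text
the job is handed in; nothing more can be done
None
```

The largest specimen was pushed through the rollers, pressed home at roughly 6–7 N for more than half a second, and left resting against the stop, held by the rollers with the hand clear; the job was handed in at about 25 s.

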